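# Open the touch-latch scrap bin and sweep the half apple in

### The job

Sweep the half apple off the cutting board into the scrap bin at the board's end, without gripping or lifting anything. First open the bin: press its lid down near the free edge until the touch catch lets go, take the hand away so that the spring lifts it ajar by itself, and push it up and over from under its edge until it leans back on its stop. Then sweep the half apple along the board with the fingers so that it drops in; leave the lid open and everything else where it stands.

Things in the scene. Friction and masses are not known exactly. Their poses are not given: they have to be found in the camera images.
- station: Prep station, fixed: low steel carcase 340 (x) x 520 (y) x 120 mm high with a cutting board on top and a lidded scrap bin in its +y end. Origin: centre of its underside, at worktop height; its y axis runs from the board towards the bin, z up. It stands turned by up to 0.2 rad.
- board_middle (a point): Middle of the white cutting board's top (fixed; station x 0, y -98, z 120 mm). The board is 300 mm (x) by 310 mm (y), ends at station y = 57 mm next to the bin and has no rim; the steel margins beside it lie 2 mm lower. What is pushed over its +y end drops into the bin once the lid is open.
- bin_floor (a point): Middle of the bin's floor (fixed; station x 0, y 150, z 16 mm). The open well runs over station x -145 to 145 mm and y 61 to 242 mm. In it, under the board's end, sits a catch case (x 82 to 122 mm, 19 mm deep in y, top 20 mm below the board) and near the hinge, at x -125, y 171 mm, a kicker tube 18 mm across.
- lid (a joint): Bin lid angle, rad. 0: shut, latched, flush with the board; grows as it swings up; stop at 1.75, leaning back, where it stays by itself. Pressed near its free edge it gives at 3 N, unlatches at -0.025 (4 mm down), stops at -0.034 (6 mm). Let go, a spring lifts it to 0.4 within 0.7 s. Beyond that it has only its weight (0.36 kg) and falls back to 0.4 unless pushed past 1.6. It does not latch again.
- lid_edge (a point): Middle of the lid's free edge, on the top side; moves with the lid. Lid: flat metal plate 284 mm (station x) by 172 mm, 12 mm thick. Shut, this edge lies 3 mm beyond the board's +y end, level with the board; ajar, 67 mm above it. The catch's hook hangs 34 mm below the lid near the edge at station x 95 to 112 mm; the rest of the edge is clear.
- lid_hinge (a point): Middle of the lid's hinge pin (fixed; station x 0, y 236, z 114 mm). The pin runs along station x. The lid's free edge is 176 mm from the pin; the lid's top face is 6 mm above the pin when shut.
- half_apple: The half apple to be swept into the bin, lying loose on the board on its cut face: a red-skinned dome 72 mm across and 34 mm high, widest 8 mm above the board, with a tiny stalk on top; about 90 g. Origin: centre of its flat underside.
- ramekin: Small white open bowl standing loose on the board, 64 mm across, 42 mm high; stays where it is. Origin: centre of its underside. It and the half apple stand side by side, about 140 mm apart along the station's x; which is nearer the robot varies.
- knife: A paring knife, black handle, 215 mm long and 14 mm high, lying loose across the board close to the end away from the bin; stays where it is. Origin: underside, where handle meets blade; the blade points along its x.
- pepper_mill: Dark wooden pepper mill on the worktop, 56 mm across, 168 mm high; stays. Origin: centre of its underside.
- oil_bottle: Green glass bottle on the worktop, 64 mm across, 220 mm high; stays. Origin: centre of its underside.
- salt_tub: Round clear tub with white lid on the worktop, 116 mm across, 80 mm high; stays. Origin: centre of its underside.
- measuring_cup: Steel measuring cup with a side handle on the worktop, 80 mm across, 85 mm high; stays. Origin: centre of its underside.
Things that resemble listed ones, but are neither listed nor needed, are in the scene too. What is shaped like the half_apple but blue, pink or turquoise is not meant.

How it is judged:
By the outcome, as a careful person would: the job done as asked, in the order asked, and still so for the second after the job is handed in, with the robot touching nothing.
It also fails if it takes over 61 s, if anything falls off the work surface, if the arm or the gripper's body presses on something with over 40 N, if the wrist force passes 120 N, or if a joint passes its speed limit or range.

### The arm

A 6-joint arm with a two-finger parallel gripper is mounted at the origin on the work surface. World frame = base frame: x ahead of the robot, y to its left, z up, the work surface at z = 0. Lengths are in m, angles in degrees, forces in N, time in s.
With the tool pointing down it reaches from about 0.325 to 0.85 m from the base axis. Payload 15.5 kg.
Tool frame: the origin (TCP) lies at the very end of the fingers, on their centre line; the grasp point (between the pads) lies arm.grip_depth behind it (arm.grip_depth is the distance from the TCP to the grasp point, in m); z points along the fingers, y is the direction in which the jaws open and shut (so a half turn about z gives the same grasp; the last joint's range is limited). The gripper opens to 91 mm and grips with 3 to 60 N. Pads are 32 mm wide; open, the fingers measure 118 mm over their backs; the gripper's body (76 mm by 178 mm) begins 60 mm behind the grasp point.
Start: joints at [-82.821, 28.281, 77.091, -0, 74.628, -5.472], TCP at [0.137, -0.61, 0.214] pointing down, gripper open.
Joint ranges: [-166.48, 166.48], [-47.26, 123.95], [12.59, 153.08], [-70.14, 250.14], [6.76, 159.57], [-176.63, 176.63]. Speed limits (degrees/s): [108.29, 108.29, 147.25, 172.46, 172.46, 172.46].

### API

Orientations are given as a 3x3 rotation matrix whose columns are the frame's x, y, z axes.
In Python, from rig import arm gives the robot as it stands. Calls block until the motion is done:
- arm.move_to(position, orientation): joint-space move of the TCP to a pose.
- arm.move_l(position, orientation=None, feed=0.15): straight line of the TCP; orientation=None keeps the orientation; feed is the mean speed in m/s.
- arm.move_joints(angles): joint-space move.
- arm.grip(opening): finger opening in m; the grip force is fixed at half the most; returns when the fingers have stopped.
- arm.sleep(seconds).
- arm.solve_ik(position, orientation): joint angles nearest the present ones, or None.
- arm.snapshot(name): name is "scene" or "top" or "wrist"; returns the picture (400x640x3 uint8, red, green, blue); there is no depth.
- arm.get_calibration(name): a dict with "intrinsics" (3x3 intrinsics, pixels), "cam_to_world" (4x4, takes a point from camera to world coordinates). Camera axes: x right, y down, z forward; pixel columns grow to the right and rows downward; lengths in m; the calibration is good to about 2 mm. The wrist camera is an equidistant fisheye: a pixel r from the principal point sees the ray r / f radians off the axis. A picture is of the moment at which its call begins: read the wrist's pose just before it. get_calibration takes no time and is no camera call; for the wrist camera it gives the pose at the moment of the call.
A pose or a line that the arm cannot do raises arm.Unreachable and nothing moves.
- arm.sign_off(): hands the job in, once; it reports no verdict.
Readings, each from a call of its own:
- arm.current_t(): time.
- arm.current_joint_positions(): joint angles.
- arm.current_dq(): joint speeds.
- arm.current_tau(): joint torques, N m.
- arm.current_ee_pos(): TCP position.
- arm.current_tool_rot(): TCP orientation.
- arm.current_force(): force on the tool from outside, world axes, zero at the start.
- arm.current_torque(): the same for the moment, N m.
- arm.current_width(): finger opening in m.
Only numpy, scipy, OpenCV 4.12 (cv2) and the standard library are available. Lean on these libraries where they do the work, as an engineer would, in place of code of your own. Each camera call takes 0.05 s, during which the arm holds its last target. There are 200 camera calls.

## Working session

There is one attempt and no reset: what is moved stays moved. The work goes in short steps, each a Python script; the robot and the scene stay as the last script left them, time stands still between calls to the robot, and variables do not carry over. Pictures are saved under pics/ and viewed, about 8 in all and at most 12, crops included, and the job is handed in when it is done.

```bash
ls; mkdir -p pics; python3 - <<'E'
from rig import arm
import cv2,numpy as np
for n in("top","scene"):
    im=arm.snapshot(n);cv2.imwrite(f"pics/{n}0.png",im[:,:,::-1])
    c=arm.get_calibration(n);print(n,np.round(c["intrinsics"],1).tolist(),np.round(c["cam_to_world"],3).tolist())
print(arm.current_t(),arm.grip_depth,arm.current_tool_rot().round(3).tolist())
E
```

```text
pics
top [[452.6, 0.0, 314.9], [0.0, 452.6, 200.0], [0.0, 0.0, 1.0]] [[0.009, -0.983, 0.186, 0.167], [-1.0, -0.012, -0.015, 0.041], [0.017, -0.186, -0.982, 1.617], [0.0, 0.0, 0.0, 1.0]]
scene [[387.3, 0.0, 317.6], [0.0, 387.3, 208.2], [0.0, 0.0, 1.0]] [[0.759, 0.542, -0.36, 0.954], [0.651, -0.637, 0.413, -0.532], [-0.005, -0.548, -0.837, 1.229], [0.0, 0.0, 0.0, 1.0]]
0.1 0.0188 [[0.976, 0.219, -0.0], [0.219, -0.976, 0.001], [0.0, -0.001, -1.0]]
```

View pics/top0.png

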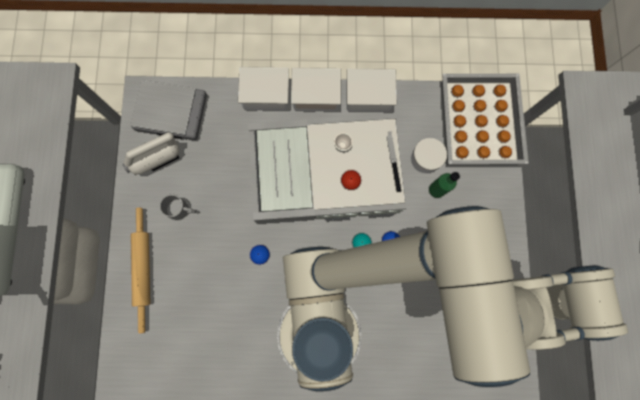

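View pics/scene0.png

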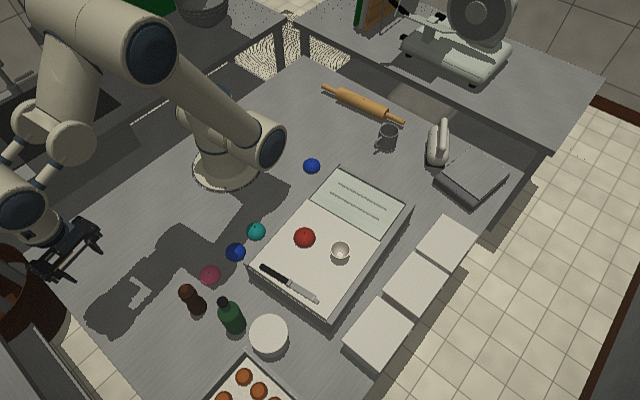

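Top view: the lid spans about px (257–312, 128–210), the board (308–404, 120–210), the red apple is at (351,180), nearer the robot, the ramekin at (343,143), and the knife at the right end. Scene view: apple (304,237), ramekin (340,252), lid centre (355,200). Next I'll measure the board and apple by masks.

```bash
cat > h.py <<'E'
import cv2,numpy as np
from rig import arm
def ray(c,u,v,z):
    K,T=np.array(c["intrinsics"]),np.array(c["cam_to_world"])
    d=T[:3,:3]@np.linalg.solve(K,[u,v,1]);o=T[:3,3]
    return o+d*(z-o[2])/d[2]
def proj(c,p):
    K,T=np.array(c["intrinsics"]),np.array(c["cam_to_world"])
    q=K@(T[:3,:3].T@(np.array(p)-T[:3,3]));return q[:2]/q[2]
E
python3 - <<'E'
from h import *
for n,roi in(("top",(240,105,180,125)),("scene",(235,155,190,185))):
    im=cv2.imread(f"pics/{n}0.png");c=arm.get_calibration(n);x,y,w,h=roi
    hsv=cv2.cvtColor(im,cv2.COLOR_BGR2HSV);cr=hsv[y:y+h,x:x+w]
    pts={"top":[(340,130),(290,140),(260,218),(350,165)],"scene":[(330,280),(350,185),(320,180),(385,270)]}[n]
    print(n,[hsv[b,a].tolist() for a,b in pts])
    for nm,lo,hi,z in(("red",(0,150,60),(8,255,255),.134),("white",(8,6,165),(28,60,255),.12),("lid",(40,6,100),(100,80,255),.12)):
        m=cv2.inRange(cr,lo,hi)
        cs,_=cv2.findContours(m,0,2);k=max(cs,key=cv2.contourArea)+[x,y]
        M=cv2.moments(k);cen=(M['m10']/M['m00'],M['m01']/M['m00'])
        b=cv2.boxPoints(cv2.minAreaRect(k)) if n=="top" else cv2.approxPolyDP(cv2.convexHull(k),5,True)[:,0]
        print(nm,cv2.contourArea(k),np.round(cen,1),ray(c,*cen,z).round(3))
        if nm!="red":
            g=np.float32([ray(c,*p[0],z)[:2] for p in k]);print(cv2.minAreaRect(g), np.round([ray(c,*p,z)[:2] for p in b],3).tolist())
    big=cv2.resize(im[y:y+h,x:x+w],None,fx=3.2,fy=3.2,interpolation=cv2.INTER_CUBIC);cv2.imwrite(f"pics/{n}c.png",big)
E
```

```text
top [[20, 28, 203], [36, 21, 190], [23, 13, 152], [22, 27, 205]]
red 238.0 [350.7 179.6] [ 0.519 -0.101  0.134]
white 7523.0 [354.9 163.8] [ 0.578 -0.118  0.12 ]
((0.5815151929855347, -0.11800019443035126), (0.30078792572021484, 0.31111451983451843), 5.037104606628418) [[0.718, 0.05], [0.748, -0.271], [0.445, -0.285], [0.418, 0.024]]
lid 4.5 [350.3 214.3] [ 0.403 -0.101  0.12 ]
((0.4037064015865326, -0.10157660394906998), (0.0067821829579770565, 0.01678316853940487), 0.6697291731834412) [[0.4, -0.093], [0.407, -0.093], [0.407, -0.11], [0.4, -0.11]]
scene [[23, 27, 190], [37, 26, 177], [36, 19, 132], [30, 15, 135]]
red 285.0 [304.1 236.9] [ 0.522 -0.104  0.134]
white 8002.0 [315.3 257.1] [ 0.592 -0.129  0.12 ]
((0.5826106667518616, -0.11906453967094421), (0.2973082959651947, 0.30678442120552063), 5.0710859298706055) [[0.421, 0.018], [0.713, 0.045], [0.744, -0.259], [0.452, -0.285]]
lid 5.0 [375.3 197.8] [0.602 0.178 0.12 ]
((0.6014186143875122, 0.17673592269420624), (0.023707786574959755, 0.013434353284537792), 23.045717239379883) [[0.588, 0.177], [0.614, 0.177]]
```

View pics/scenec.png

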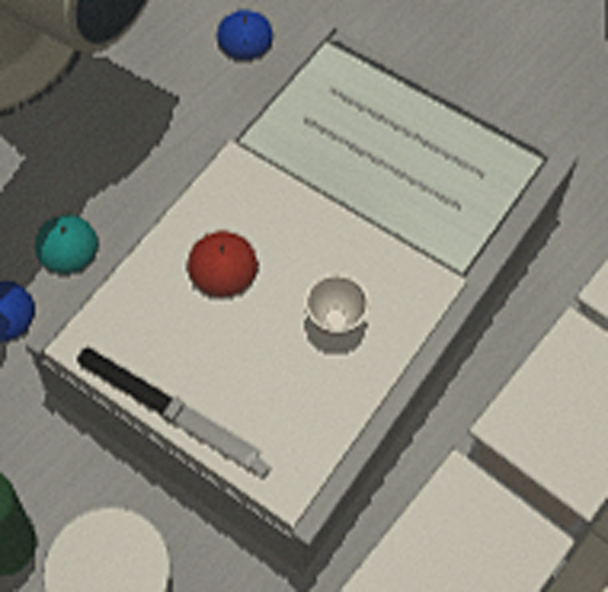

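Both views agree to about 2 mm: board middle (0.582, -0.1185), yaw 5.05°, apple (0.5205, -0.1025). On to a reachability check of all planned poses.

```bash
cat >> h.py <<'E'
a=np.radians(5.05);RS=np.array([[np.cos(a),-np.sin(a),0],[np.sin(a),np.cos(a),0],[0,0,1]])
O=np.array([.582,-.1185,0])-RS@[0,-.098,0]
W=lambda x,y,z:O+RS@[x,y,z]
def tool(phi,s=1):   # tool z phi rad below horizontal towards station +y; tool y along +-station x
    z=np.array([0,np.cos(phi),-np.sin(phi)]);y=np.array([s,0,0.])
    return RS@np.column_stack([np.cross(y,z),y,z])
H=np.array([.236,.114])
def lidpt(th,r):  # underside point r from pin, station (y,z)
    c,s=np.cos(th),np.sin(th);return H+[-r*c-.006*s,r*s-.006*c]
def tip(th,phi,u=.025,clear=0,h=.016):
    d=np.array([np.cos(phi),-np.sin(phi)]);n=np.array([np.sin(phi),np.cos(phi)])
    P=lidpt(th,.176)+u*d if th<phi else lidpt(th,.176-u)
    return P-(h+clear)*n
E
python3 - <<'E'
from h import *
print(arm.current_joint_positions())
st=RS.T@(np.array([.5205,-.1025,.13])-O);print("apple st",st)
for s in(1,-1):
    D=tool(np.pi/2,s)
    for p in[(0,.07,.25),(0,.07,.115),(st[0],-.14,.25),(st[0],-.14,.123),(st[0],.085,.123)]:
        q=arm.solve_ik(W(*p),D);print(s,p,None if q is None else np.round(q))
    for ph in(40,50,60):
        R=tool(np.radians(ph),s)
        t=tip(.4,np.radians(ph),clear=.008);d=np.array([np.cos(np.radians(ph)),-np.sin(np.radians(ph))])
        for y,z in[t-.1*d,t]+[tip(th,np.radians(ph)) for th in(.4,.8,1.2,1.7)]:
            q=arm.solve_ik(W(-.02,y,z),R);print(s,ph,np.round([y,z],3),None if q is None else np.round(q))
E
```

```text
[-8.28230342e+01  2.83089739e+01  7.71238899e+01 -1.41013990e-03
  7.46296054e+01 -5.47068306e+00]
apple st [-0.05985287 -0.07664857  0.13      ]
1 (0, 0.07, 0.25) [-1. 22. 82.  0. 76. -6.]
1 (0, 0.07, 0.115) [-1. 30. 92.  0. 58. -6.]
1 (np.float64(-0.05985287220107251), -0.14, 0.25) [-24.  20.  85.   0.  75. -29.]
1 (np.float64(-0.05985287220107251), -0.14, 0.123) [-24.  29.  94.   0.  58. -29.]
1 (np.float64(-0.05985287220107251), 0.085, 0.123) [-0. 26. 99.  0. 55. -5.]
1 40 [-0.001  0.207] [-32.  38.  81.  38.  95. -46.]
1 40 [0.075 0.143] [-26.  41.  89.  41.  84. -49.]
1 40 [0.08  0.149] [-26.  40.  90.  41.  84. -49.]
1 40 [0.116 0.206] [-23.  35.  90.  43.  86. -43.]
1 40 [0.165 0.24 ] [-19.  31.  90.  45.  86. -38.]
1 40 [0.239 0.252] [-12.  29.  92.  48.  82. -34.]
1 50 [0.005 0.219] [-29.  33.  83.  32.  90. -41.]
1 50 [0.069 0.142] [-23.  36.  90.  35.  78. -44.]
1 50 [0.075 0.148] [-23.  36.  90.  36.  78. -43.]
1 50 [0.113 0.207] [-19.  30.  90.  36.  81. -37.]
1 50 [0.163 0.242] [-15.  27.  89.  38.  82. -32.]
1 50 [0.237 0.254] [ -7.  25.  90.  40.  78. -26.]
1 60 [0.0
[... 888 characters left out ...]
31.  90.  45.  86. 142.]
-1 40 [0.239 0.252] [-12.  29.  92.  48.  82. 146.]
-1 50 [0.005 0.219] [-29.  33.  83.  32.  90. 139.]
-1 50 [0.069 0.142] [-23.  36.  90.  35.  78. 136.]
-1 50 [0.075 0.148] [-23.  36.  90.  36.  78. 137.]
-1 50 [0.113 0.207] [-19.  30.  90.  36.  81. 143.]
-1 50 [0.163 0.242] [-15.  27.  89.  38.  82. 148.]
-1 50 [0.237 0.254] [ -7.  25.  90.  40.  78. 154.]
-1 60 [0.013 0.23 ] [-24.  28.  83.  26.  85. 145.]
-1 60 [0.063 0.143] [-19.  33.  91.  29.  72. 143.]
-1 60 [0.07  0.147] [-19.  32.  91.  29.  72. 143.]
-1 60 [0.108 0.206] [-15.  27.  89.  29.  77. 150.]
-1 60 [0.162 0.245] [-10.  24.  88.  30.  78. 156.]
-1 60 [0.236 0.257] [ -2.  22.  88.  31.  76. 163.]
```

```bash
python3 - <<'E'
from h import *
D=tool(np.pi/2)
p=np.array(arm.current_ee_pos());arm.move_l(p+[0,0,.12],feed=.25)
arm.grip(0)
arm.move_to(W(0,.072,.27),D);arm.move_l(W(0,.072,.124),feed=.15)
f0=np.array(arm.current_force())
for z in np.arange(.121,.1135,-.001):
    arm.move_l(W(0,.072,z),feed=.02);f=np.array(arm.current_force())-f0
    print(round(z,4),np.round(arm.current_ee_pos()[2],4),f.round(1))
    if f[2]>25:break
arm.move_l(W(0,.072,.28),feed=.25);arm.sleep(.5)
print(arm.current_t())
im=arm.snapshot("scene");cv2.imwrite("pics/s1.png",im[:,:,::-1])
E
```

```text
0.121 0.1212 [-0.5  0.6 -1.7]
0.12 0.1203 [0.1 1.3 2.9]
0.119 0.12 [-4.4  2.1 16.6]
0.118 0.1197 [-9.2  1.3 30. ]
8.35
```

View pics/s1.png

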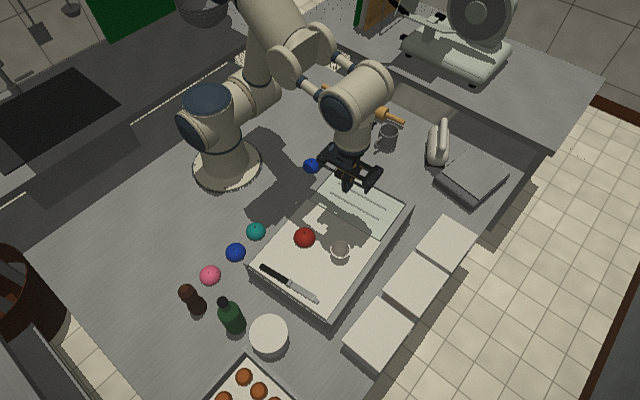

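The lid is still shut: the 32 mm wide finger at y=72 mm was resting on the board's end (board ends at 57 mm). Retrying further in, at y=87 mm.

```bash
python3 - <<'E'
from h import *
Y=.087
arm.move_l(W(0,Y,.124),feed=.2)
f0=np.array(arm.current_force())
for z in np.arange(.120,.1125,-.001):
    arm.move_l(W(0,Y,z),feed=.03);f=np.array(arm.current_force())-f0
    print(round(z,4),np.round(arm.current_ee_pos()[2],4),f.round(1))
    if f[2]>18:break
arm.move_l(W(0,Y-.02,.30),feed=.3);arm.sleep(.3)
print(arm.current_t())
im=arm.snapshot("scene");cv2.imwrite("pics/s2.png",cv2.resize(im[130:330,230:430,::-1],None,fx=3,fy=3))
E
```

```text
0.12 0.1204 [-0.6  0.2  0.3]
0.119 0.1194 [-2.5 -0.8  3.7]
0.118 0.1183 [-0.6 -0.9  4.3]
0.117 0.1172 [-1.4 -0.9  5. ]
0.116 0.1162 [-1.2 -2.2  4.4]
0.115 0.1154 [-1.9 -2.6  9.9]
0.114 0.1152 [-6.9 -2.6 22.6]
12.1917
```

View pics/s2.png

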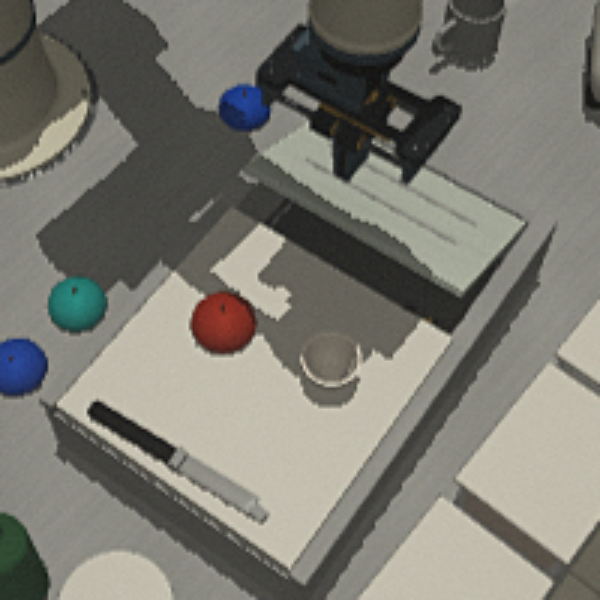

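The lid is ajar (its free edge at crop px ~(250,175)–(460,290)); apple, ramekin and knife unmoved. Next: push it over from under its edge.

```bash
python3 - <<'E'
from h import *
ph=np.radians(50);R=tool(ph);d=np.array([np.cos(ph),-np.sin(ph)]);X=-.02
t=tip(.4,ph,clear=.008)
arm.move_to(W(X,*(t-.14*d)),R)
f0=np.array(arm.current_force())
arm.move_l(W(X,*t),feed=.15)
print("in",(np.array(arm.current_force())-f0).round(1))
for th in list(np.arange(.45,1.7,.14))+[1.71]:
    arm.move_l(W(X,*tip(th,ph)),feed=.12)
    print(round(th,2),(np.array(arm.current_force())-f0).round(1))
arm.sleep(.3)
q=tip(1.71,ph)
arm.move_l(W(X,*(q-.10*np.array([1,-.3]))),feed=.25);arm.sleep(.3)
print(arm.current_t())
im=arm.snapshot("scene");cv2.imwrite("pics/s3.png",cv2.resize(im[80:330,200:450,::-1],None,fx=2.4,fy=2.4))
E
```

```text
in [ 1.1 -0.3 -0.2]
0.45 [ 1.  -1.7 -1. ]
0.59 [ 0.7 -2.5 -1.1]
0.73 [ 1.7 -2.6 -0.6]
0.87 [ 1.2 -1.4 -0.5]
1.01 [ 0.9 -1.5 -0.1]
1.15 [ 0.2 -1.3  0.2]
1.29 [ 0.9 -0.3  0.6]
1.43 [ 1.2 -0.3 -0.9]
1.57 [ 0.7 -0.  -0.1]
1.71 [-0.1  1.  -0. ]
18.625
```

View pics/s3.png

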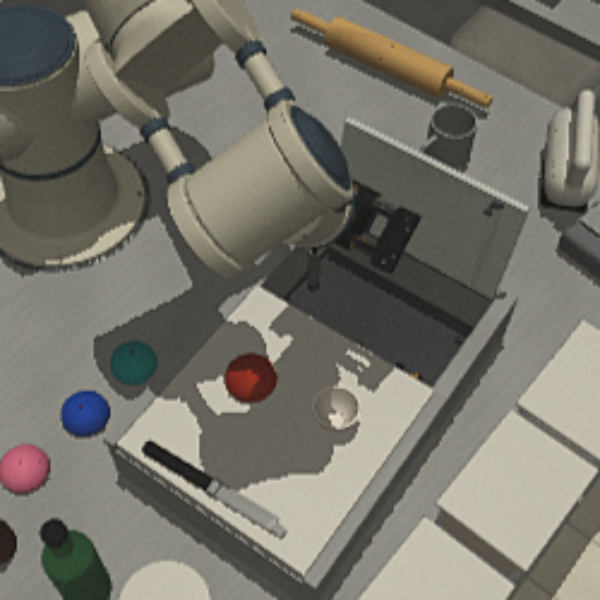

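Lid leans back open on its stop (top edge crop px (345,122)–(525,208)); apple (250,378), ramekin and knife are where they were. Now the sweep.

```bash
python3 - <<'E'
from h import *
D=tool(np.pi/2);xa=-.060
sc=arm.get_calibration("scene");k=ray(sc,289.7,281.6,.127);print("knife st",(RS.T@(k-O)).round(3))
arm.move_l(W(-.02,.05,.34),feed=.25)
arm.move_to(W(xa,-.142,.26),D);arm.grip(.04)
print(arm.current_width())
f0=np.array(arm.current_force())
arm.move_l(W(xa,-.142,.123),feed=.15);print((np.array(arm.current_force())-f0).round(1))
for y in(-.10,-.04,.02):
    arm.move_l(W(xa,y,.123),feed=.07);print(y,(np.array(arm.current_force())-f0).round(1))
arm.move_l(W(xa,.085,.123),feed=.09);arm.sleep(.3)
arm.move_l(W(xa,.085,.26),feed=.2)
arm.move_to(W(-.02,-.2,.33),D)
print(arm.current_t())
for n,(x,y,w,h) in(("scene",(200,80,250,250)),("top",(230,90,190,140))):
    im=arm.snapshot(n)[y:y+h,x:x+w,::-1];cv2.imwrite(f"pics/{n}4.png",cv2.resize(im,None,fx=2.4,fy=2.4))
E
```

```text
knife st [-0.005 -0.224  0.127]
0.03996071172384943
[ 0.4 -0.7 -0.8]
-0.1 [ 0.4  0.3 -0.2]
-0.04 [ 0.2 -0.9 -0.4]
0.02 [ 0.5 -0.   0.6]
27.7833
```

View pics/scene4.png

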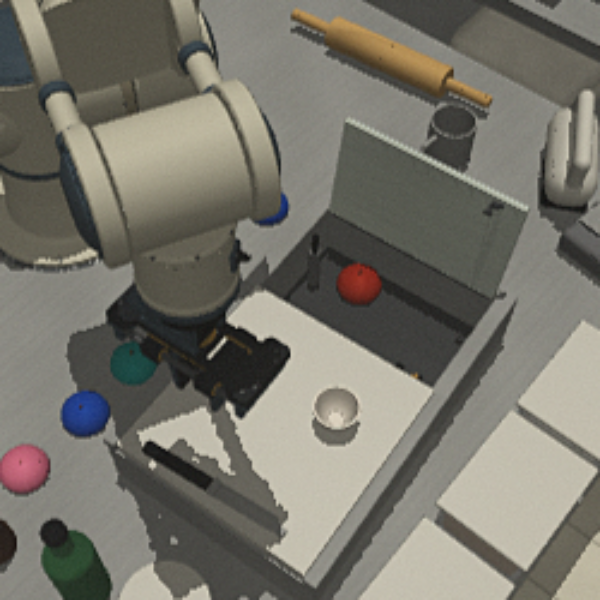

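View pics/top4.png

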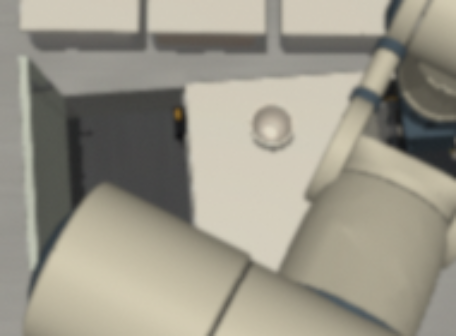

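The half apple lies in the open bin (crop px (360,285)); ramekin and knife are unmoved, the lid is up, and the hand is clear at z 0.33 m. Handing in.

```bash
python3 - <<'E'
from h import *
print(arm.current_ee_pos(),arm.current_t());arm.sign_off()
E
```

```text
[ 0.57104847 -0.22026919  0.32969029] 27.8833
the job is handed in; nothing more can be done
```

The half apple is in the scrap bin with the lid left open, and I handed the job in at about 27.9 s of the 61 s allowed.

- **Opening the lid:** I pressed the lid near its free edge until the catch let go and took the hand away. The spring lifted it ajar, and I pushed it over from under its edge until it leaned back.
- **Sweep:** I swept the apple along the board with the fingers 40 mm apart. It dropped in, and nothing was gripped or lifted.
- **Failed attempt:** The first press did not open the lid, because the fingertips also rested on the end of the board, at about 30 N. The second press, 15 mm further in, released the catch.
- **Last check:** In the scene view the apple lies on the bin floor, the lid leans back on its stop, and the ramekin and knife look unmoved. The hand was clear at 0.33 m. In the top view the arm hid the apple and the knife, so those rest on the scene view alone.

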